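# Stack cover plates squarely and clamp the pile

### The job

Stack the two long aluminium cover plates flat on the wooden bed of the clamping stand, one on top of the other, so that their edges are flush with the bed and with each other. Then swing the hold-down arm over until its rubber foot rests on the pile. Leave the shorter plate where it lies.

Things in the scene. Friction and masses are not known exactly. Their poses are not given: they have to be found in the camera images.
- long_plate_1: one of the two equal long plates: bare aluminium cover plate, 120 x 60 x 16 mm, flat on the bench, with a 14 mm bolt hole near each end; origin at the centre of its underside, x along its length, y across its 60 mm width, z up
- long_plate_2: the other long plate: bare aluminium cover plate, 120 x 60 x 16 mm, flat on the bench, with a 14 mm bolt hole near each end; origin at the centre of its underside, x along its length, y across its 60 mm width, z up
- short_plate: the short plate, not wanted: bare aluminium cover plate, 80 x 60 x 16 mm, flat on the bench, with a 14 mm bolt hole near each end; origin at the centre of its underside, x along its length, y across its 60 mm width, z up
- bed_top (a point): centre of the top of the stand's wooden bed, 35 mm above the bench. The bed is 120 mm (this point's x) by 60 mm (its y), the outline of a long plate, and stands 25 mm above a dark steel base (210 x 86 x 10 mm). z up; x points from the bed to the hinge post. The stand does not move
- hold_arm_hinge (a point): middle of the arm's hinge pin, 95 mm from the bed's centre along the bed's x and 89 mm above the bench, between two steel cheeks (34 mm along x, 44 mm overall along y, top at 102 mm). The pin lies along the bed's y
- hold_arm_grip (a point): middle of the black round grip (20 mm diameter, 52 mm long) at the free end of the hold-down arm, 125 mm from the hinge pin. The steel arm is 16 mm wide and 12 mm thick; its rubber foot (26 mm diameter) is 95 mm from the pin and its face is 22 mm off the arm's centre line
- hold_arm (a joint): angle of the hold-down arm (rad): 0 = level over the bed, foot resting on a pile of two plates (32 mm); 1.57 = upright; it starts leaning back beyond upright, away from the bed (about 1.7 to 2.0). A stiff hinge: it stays where it is left, and takes about 2 N at the grip to move
Not all that is in view belongs to the job. Leave any red look-alike of the long_plate_2 alone.

How it is judged:
By the outcome, as a careful person would: the job done as asked, in the order asked, and still so for the second after the job is handed in, with the robot touching nothing.
It also fails if it takes over 64 s, if anything falls off the work surface, if the arm or the gripper's body presses on something with over 40 N, if the wrist force passes 120 N, or if a joint passes its speed limit or range.

### The arm

A 6-joint arm with a two-finger parallel gripper is mounted at the origin on a cart in front of the work surface, level with it; the furniture and walls round the work are solid. World frame = base frame: x ahead of the robot, y to its left, z up, the work surface at z = 0. Lengths are in m, angles in rad, forces in N, time in s.
With the tool pointing down it reaches from about 0.25 to 0.8 m from the base axis. Payload 3.9 kg.
Tool frame: the origin (TCP) lies on the mounting face of the last link; the fingertips stand 173 mm ahead of it and the grasp point (between the pads) lies 155 mm ahead of it; z points along the fingers, y is the direction in which the jaws open and shut (so a half turn about z gives the same grasp; the last joint's range is limited). The gripper opens to 85 mm and grips with 20 to 120 N. Pads are 22 mm wide; open, the fingers measure 114 mm over their backs; the gripper's body (76 mm by 85 mm) begins 54 mm behind the grasp point. The pads swing forward as they close: fully open they stand 13 mm farther back than shut.
Start: joints at [-1.23, 0.26, -0.138, 1.173, 0, 1.571], TCP at [0.175, -0.495, 0.405] pointing down, gripper open.
Joint ranges: [-2.78, 2.78], [-0.83, 1.72], [-1.28, 1.37], [-1.9, 2.12], [-1.57, 1.48], [-3.14, 3.14]. Speed limits (rad/s): [2.57, 2.57, 3.14, 3.14, 3.14, 3.14].

### API

Orientations are given as [roll, pitch, yaw] about the fixed x, y, z axes, in that order (R = Rz(yaw) Ry(pitch) Rx(roll)).
In Python, from bench import robot, ik, imaging, hand_in gives the robot as it stands. The module is installed in compiled form; this text tells all that it offers. Calls block until the motion is done:
- robot.move_ptp(position, orientation): joint-space move of the TCP to a pose.
- robot.movel(position, frame=None, feed=0.15): straight line of the TCP; frame=None keeps the orientation; feed is the mean speed in m/s.
- robot.goto_joints(angles): joint-space move.
- robot.gripper_to(opening): finger opening in m; the grip force is fixed at half the most; returns when the fingers have stopped.
- robot.sleep(seconds).
- ik(position, orientation): joint angles nearest the present ones, or None.
- imaging.camera(name): name is "scene" or "top"; returns (picture, depth): 420x560x3 uint8, blue, green, red; 420x560 float32, m along the optical axis (not along the pixel's ray), 0 where there is no reading.
- imaging.camera_info(name): a dict with "K" (3x3 intrinsics, pixels), "dist" ([k1, k2, p1, p2, k3] as OpenCV has them; the pictures are not rectified), "eye" and "orientation" of the camera in the world. Camera axes: x right, y up, looking along -z (the intrinsics and any distortion apply to the point x, -y, -z); pixel columns grow to the right and rows downward; lengths in m; the calibration is good to about 2 mm. A picture is of the moment at which its call begins. camera_info takes no time and is no camera call.
A pose or a line that the arm cannot do raises robot.MotionError and nothing moves.
- hand_in(): hands the job in, once; it reports no verdict.
Readings, each from a call of its own:
- robot.current_clock(): time.
- robot.current_joint_pos(): joint angles.
- robot.current_qd(): joint speeds.
- robot.current_effort(): joint torques, N m.
- robot.current_tool_pos(): TCP position.
- robot.current_tcp_rot(): TCP orientation.
- robot.current_wrist_force(): force on the tool from outside, world axes, zero at the start.
- robot.current_torque(): the same for the moment, N m.
- robot.current_finger_gap(): finger opening in m.
Only numpy, scipy, OpenCV 4.12 (cv2) and the standard library are available. Lean on these libraries where they do the work, as an engineer would, in place of code of your own. Each camera call takes 0.05 s, during which the arm holds its last target. There are 200 camera calls.

## Working session

There is one attempt and no reset: what is moved stays moved. The work goes in short steps, each a Python script; the robot and the scene stay as the last script left them, time stands still between calls to the robot, and variables do not carry over. Pictures are saved under pics/ and viewed, about 8 in all and at most 12, crops included, and the job is handed in when it is done.

```bash
mkdir -p pics
python3 - <<'E'
from bench import robot, ik, imaging
import cv2,numpy as np
for n in("scene","top"):
    p,d=imaging.camera(n); cv2.imwrite(f"pics/{n}0.png",p); np.save(f"pics/{n}0.npy",d)
    i=imaging.camera_info(n); print(n,i, (d>0).mean())
print(robot.current_clock(), robot.current_tcp_rot(), robot.current_finger_gap())
E
```

```text
scene {'K': array([[479.64727505,   0.        , 275.87204819],
       [  0.        , 479.64727505, 201.48464452],
       [  0.        ,   0.        ,   1.        ]]), 'dist': array([0.01074993, 0.        , 0.        , 0.        , 0.        ]), 'eye': array([-0.14890968,  0.64012535,  0.56983768]), 'orientation': array([ 1.10918890e+00,  4.84088982e-04, -2.21452575e+00])} 0.992920918367347
top {'K': array([[469.82196512,   0.        , 278.24021373],
       [  0.        , 469.82196512, 213.01150836],
       [  0.        ,   0.        ,   1.        ]]), 'dist': array([-0.09697957,  0.        ,  0.        ,  0.        ,  0.        ]), 'eye': array([0.46812869, 0.05345666, 1.31226058]), 'orientation': array([ 0.10707173, -0.0023603 , -1.58657853])} 0.9962414965986395
0.1 [-3.13985955e+00  1.91977408e-05  3.40803830e-01] 0.08548123413459065
```

View pics/top0.png

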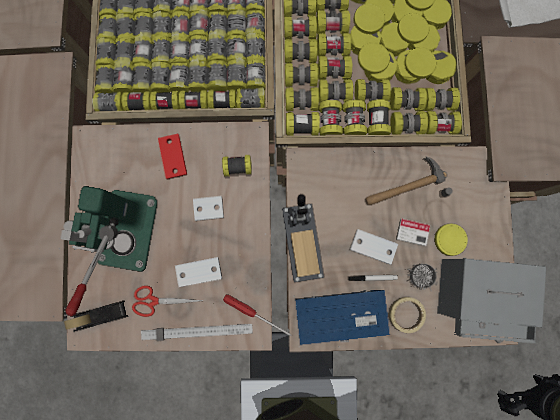

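View pics/scene0.png

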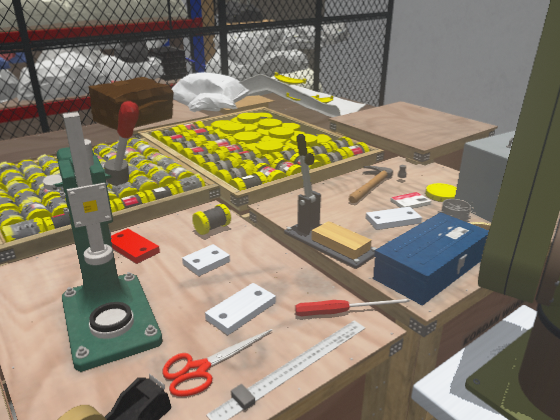

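The top view shows long plates at about (198,272) and (374,246), and the short plate at (208,208). The stand is at (303,240) with its post at the far end, (297,205), and the red decoy at (172,157). The scene view confirms the hold arm is upright. Next I measure these.

```bash
cat > h.py <<'E'
import numpy as np,cv2
from scipy.spatial.transform import Rotation as R
from bench import robot, ik, imaging, hand_in
def rays(n,px):
    i=imaging.camera_info(n)
    u=cv2.undistortPoints(np.float64(px).reshape(-1,1,2),i["K"],i["dist"]).reshape(-1,2)
    return i["eye"],np.c_[u[:,0],-u[:,1],-np.ones(len(u))]@R.from_euler('xyz',i["orientation"]).as_matrix().T
def toplane(n,px,z):
    e,r=rays(n,px); return (e+r*((z-e[2])/r[:,2])[:,None])[:,:2]
def proj(n,P):
    i=imaging.camera_info(n); c=(np.float64(P).reshape(-1,3)-i["eye"])@R.from_euler('xyz',i["orientation"]).as_matrix()
    return cv2.projectPoints((c*[1,-1,-1]).reshape(-1,1,3),np.zeros(3),np.zeros(3),i["K"],i["dist"])[0].reshape(-1,2)
def rect(n,mask,z):
    """centre, long side, short side, yaw of long axis, of a mask's outline on plane z"""
    S=8; m=cv2.resize(mask,None,fx=S,fy=S,interpolation=cv2.INTER_CUBIC); m=(m>127).astype(np.uint8)
    cs=cv2.findContours(m,cv2.RETR_EXTERNAL,cv2.CHAIN_APPROX_NONE)[0]
    c=max(cs,key=cv2.contourArea).reshape(-1,2); px=(c+.5)/S-.5
    w=toplane(n,px,z)
    (cx,cy),(a,b),t=cv2.minAreaRect((w*1000).astype(np.float32))
    if a<b: a,b,t=b,a,t+90
    return np.array([cx,cy])/1000,a,b,(np.radians(t)+np.pi/2)%np.pi-np.pi/2
def grey(p,win,lo): # soft-edged bright, uncoloured mask in a window (x0,y0,x1,y1)
    x0,y0,x1,y1=win; g=p.min(2).astype(float); out=np.zeros(g.shape,np.uint8)
    out[y0:y1,x0:x1]=np.clip((g[y0:y1,x0:x1]-lo)*4+127,0,255); return out
E
python3 - <<'E'
from h import *
p=cv2.imread("pics/top0.png"); s=cv2.imread("pics/scene0.png"); d=np.load("pics/top0.npy")
for w in [(165,250,230,295),(340,222,402,270),(190,190,228,225)]:
    x0,y0,x1,y1=w; g=p[y0:y1,x0:x1].min(2)
    lo=(np.median(g)+np.percentile(g,97))/2
    m=grey(p,w,lo); print(w,lo,np.median(g),rect("top",m,.016))
hsv=cv2.cvtColor(p,cv2.COLOR_BGR2HSV); print("bed hsv",hsv[255,303:308],"bench",hsv[180,320],"plate depth z",d[272,198])
b=cv2.inRange(hsv,(12,90,100),(30,255,255)); mk=np.zeros_like(b); mk[205:285,285:328]=b[205:285,285:328]
print("bed",rect("top",mk,.035)); 
dk=((p.max(2)<115)*255).astype(np.uint8); mk2=np.zeros_like(b); mk2[225:290,280:335]=dk[225:290,280:335]
a=cv2.resize(p[185:290,265:345],None,fx=5,fy=5,interpolation=cv2.INTER_CUBIC)
c=cv2.resize(s[125:270,270:385],None,fx=3.62,fy=3.62,interpolation=cv2.INTER_CUBIC)
h=max(a.shape[0],c.shape[0]); a=cv2.copyMakeBorder(a,0,h-a.shape[0],0,0,0); c=cv2.copyMakeBorder(c,0,h-c.shape[0],0,0,0)
o=np.hstack([a,c])[:600,:]; o=cv2.resize(o,None,fx=min(1,800/o.shape[1]),fy=min(1,800/o.shape[1])); cv2.imwrite("pics/c1.png",o); print(o.shape)
E
```

```text
(165, 250, 230, 295) 155.0 118.0 (array([0.44846231, 0.27215808]), 121.58001708984375, 61.738521575927734, np.float64(-1.3928962172264652))
(340, 222, 402, 270) 155.5 118.0 (array([ 0.51056876, -0.21594287]), 120.70384979248047, 61.11125946044922, np.float64(1.2017138913268859))
(190, 190, 228, 225) 158.0 125.0 (array([0.62558948, 0.24465962]), 81.08148956298828, 60.7413215637207, np.float64(-1.483286700942899))
bed hsv [[ 18  89 175]
 [ 19  89 171]
 [ 18  93 159]
 [ 19  92 163]
 [ 18  91 169]] bench [ 12  46 149] plate depth z 1.2899956
bed (array([ 0.49562662, -0.02147831]), 121.67781829833984, 62.799659729003906, np.float64(0.14176802101867447))
(515, 800, 3)
```

View pics/c1.png

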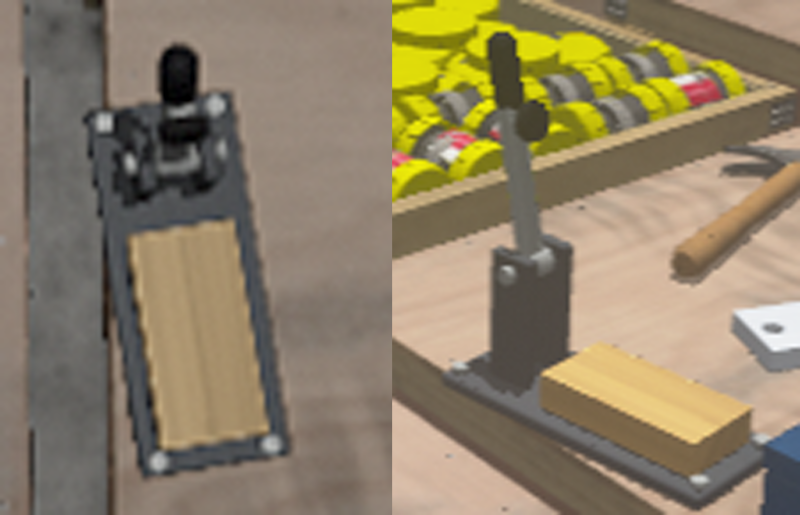

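The crop shows the arm upright, with its grip lying along the arm and the foot facing the bed. All the sizes agree with the data. I'll refine the bed, check the blue box height, and pick up the right-hand long plate.

```bash
cat >> h.py <<'E'
def down(x,y,z,yaw,feed=.15,ptp=False):
    o=[np.pi,0,yaw]
    if ptp: robot.move_ptp([x,y,z],o)
    else: robot.movel([x,y,z],feed=feed)
def F(): return np.round(robot.current_wrist_force(),1)
def near(yaw,x,y,z):
    best=None
    for k in (-1,0,1):
        q=ik([x,y,z],[np.pi,0,yaw+k*np.pi])
        if q is not None:
            c=np.abs(np.array(q)-robot.current_joint_pos()).max()
            if best is None or c<best[0]: best=(c,yaw+k*np.pi)
    return best[1]
def pick(x,y,yaw):
    robot.gripper_to(.072)
    yaw=near(yaw,x,y,.30); down(x,y,.30,yaw,ptp=True)
    down(x,y,.182,yaw); f0=F(); z=.182
    while z>.1705:
        z-=.002; down(x,y,z,yaw,.05); f=F()
        if abs(f[2]-f0[2])>3: z+=.004; down(x,y,z,yaw,.05); break
    robot.gripper_to(.05); g=robot.current_finger_gap(); print("z",z,"gap",g,"F",f0,F(),robot.current_clock())
    return yaw
E
python3 - <<'E'
from h import *
p=cv2.imread("pics/top0.png"); d=np.load("pics/top0.npy")
hsv=cv2.cvtColor(p,cv2.COLOR_BGR2HSV)
# soft colour measure R-B: wood bed vs grey steel
q=p[...,2].astype(float)-p[...,0]; print("R-B bed",np.median(q[235:265,300:307]),"bench",q[180,330])
m=np.zeros(q.shape,np.uint8); m[208:290,284:328]=np.clip((q[208:290,284:328]-np.median(q[235:265,300:307])/2)*4+127,0,255)
# cut off bench by keeping central component
n,l=cv2.connectedComponents((m>100).astype(np.uint8)); m[l!=l[250,304]]=0
print("bed",rect("top",m,.035),m[:, :].astype(bool).sum())
i=imaging.camera_info("top"); ys,xs=np.mgrid[285:345:12,300:390:12]
px=np.c_[xs.ravel(),ys.ravel()]; e,r=rays("top",px); P=e+r*d[px[:,1],px[:,0]][:,None]
print(np.round(P[:,2].reshape(ys.shape),3)); print(np.round(P[:,0].reshape(ys.shape)[:,2],3))
e,r=rays("top",[[198,285]]);
pick(.5106,-.2159,1.2017)
E
```

```text
R-B bed 60.0 bench 27.0
bed (array([ 0.49586084, -0.02186638]), 121.76325225830078, 62.408809661865234, np.float64(0.14274501830932684)) 1019
[[-0.002  0.004 -0.001 -0.002 -0.001 -0.003 -0.004 -0.008]
 [-0.002  0.062  0.067  0.068  0.07   0.071  0.069  0.067]
 [ 0.073  0.072  0.07   0.072  0.067  0.069  0.063  0.071]
 [ 0.065  0.064  0.07   0.069  0.065  0.069  0.065  0.069]
 [ 0.07   0.069  0.07   0.067  0.072  0.067  0.067  0.066]]
[0.406 0.378 0.347 0.316 0.285]
z 0.16999999999999998 gap 0.05837428440781162 F [0.1 0.4 0.8] [-0.2 -0.4  3. ] 4.7333
```

The grasp gap agrees. Blue box is 70 mm tall, so it clears. Placing it with about 2 mm overhang at the free end.

```bash
cat >> h.py <<'E'
B=np.array([.49586,-.02187]); BY=.1427; ex=np.array([np.cos(BY),np.sin(BY)]); ey=np.array([-ex[1],ex[0]])
def bp(a,b=0): return B+a*ex+b*ey
def bf(): f=np.array(robot.current_wrist_force()); return np.round([f[:2]@ex,f[:2]@ey,f[2]],1)
def place(top,zg=.170,off=-.002):
    x,y=robot.current_tool_pos()[:2]; robot.movel([x,y,.32],feed=.25); print("carry",F(),robot.current_finger_gap())
    X,Y=bp(off); yaw=near(BY,X,Y,.34); robot.move_ptp([X,Y,.34],[np.pi,0,yaw])
    z=zg+top+.004; robot.movel([X,Y,z],feed=.2); f0=bf()
    while z>zg+top-.004:
        z-=.001; robot.movel([X,Y,z],feed=.05); f=bf()
        if f[2]-f0[2]>4: break
    print("down z",z,f0,f); robot.gripper_to(.072); print("released",bf(),robot.current_clock())
def snap(n,name,win,k):
    p,d=imaging.camera(n); x0,y0,x1,y1=win
    cv2.imwrite(f"pics/{name}.png",cv2.resize(p[y0:y1,x0:x1],None,fx=k,fy=k,interpolation=cv2.INTER_CUBIC)); cv2.imwrite(f"pics/{name}_full.png",p); return p
E
python3 - <<'E'
from h import *
place(.035)
X,Y=robot.current_tool_pos()[:2]; z=.193
robot.movel([X,Y,z],feed=.1); print("lower",bf())
robot.gripper_to(.05); print("squeeze",robot.current_finger_gap(),bf(),robot.current_torque())
snap("scene","s1",(230,120,400,280),4.5)
E
```

```text
carry [ 0.2  0.2 -4.5] 0.05855010255637689
down z 0.20500000000000002 [ 0.  -0.7 -2.9] [-1.  -0.6  2.5]
released [-0.7 -0.6  0.5] 8.8583
lower [-0.1 -0.3 -0.9]
squeeze 0.059189929546580124 [-1.2 -3.4  3.1] [-0.4164818   0.24761862  0.08114509]
```

View pics/s1.png

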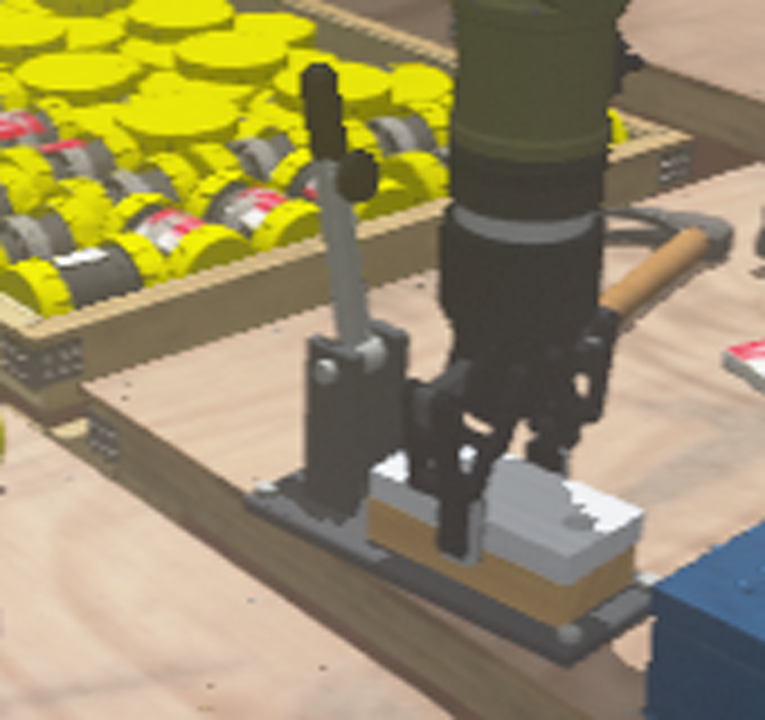

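The plate lies flat on the bed and the pads straddle plate and bed. It is slightly proud at the free end, as intended. Now the second plate.

Run:
```python
from h import *
t=robot.current_tool_pos(); print("bed-frame tcp",(t[:2]-B)@ex,(t[:2]-B)@ey)
robot.gripper_to(.072); print(bf()); robot.movel([t[0],t[1],.34],feed=.25)
pick(.44846,.27216,-1.3929)
place(.051)
X,Y=robot.current_tool_pos()[:2]
for z in (.209,.196):
    robot.movel([X,Y,z],feed=.1); robot.gripper_to(.05); print("squeeze",robot.current_finger_gap(),bf(),np.round(robot.current_torque(),2))
    robot.gripper_to(.072)
robot.movel([X,Y,.34],feed=.25)
X,Y=bp(-.17); robot.movel([X,Y,.34],feed=.25)  # back off over the box for a view
robot.gripper_to(0.0); print(robot.current_clock(),robot.current_finger_gap())
a=snap("top","t2",(265,180,345,295),1)
b=snap("scene","s2",(270,120,390,280),1)
a=cv2.resize(a[185:290,265:345],None,fx=5,fy=5,interpolation=cv2.INTER_CUBIC); b=cv2.resize(b[160:265,280:360],None,fx=5,fy=5,interpolation=cv2.INTER_CUBIC)
cv2.imwrite("pics/c2.png",np.hstack([a,b]))
```

```text
bed-frame tcp -0.001689746027669971 -0.0004674887735955759
[ 0.5 -0.4 -0.5]
z 0.16999999999999998 gap 0.05854270023733397 F [ 0.7 -0.1  0.7] [-0.6  0.1  4.3] 14.525
carry [-0.4 -0.2 -4.4] 0.05834348955498668
down z 0.221 [-0.9 -0.4 -2.7] [-0.9 -0.7  2.6]
released [-0.1 -0.7  0.7] 18.4333
squeeze 0.05877690389279086 [-0.3 -1.6  1.3] [-0.29  0.15  0.05]
squeeze 0.05945507955195905 [-1.  -4.1  0.9] [-0.49  0.13  0.04]
22.2917 0.0002304677030845203
```

View pics/c2.png

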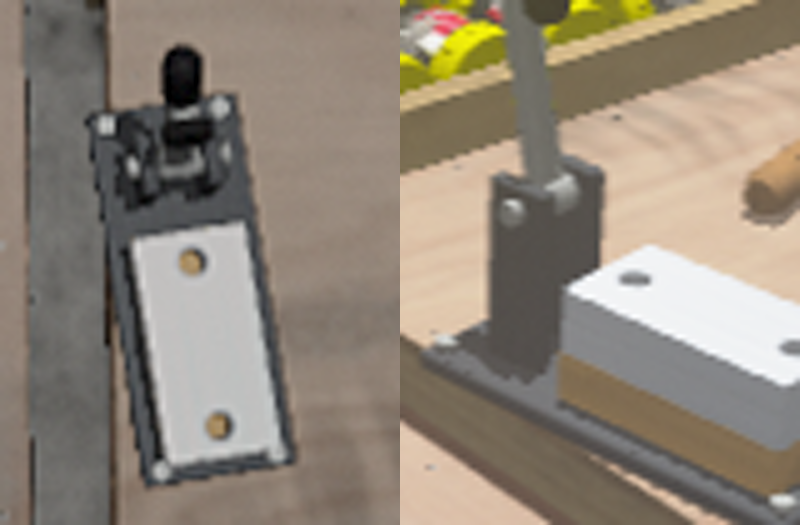

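Both plates are stacked and the holes line up through to the wood. Now I tap the bed's free end with tilted fingertips to get its exact position, then push each plate to that line.

```bash
cat >> h.py <<'E'
def endtip(p,yaw,a,z): # TCP so that the leading tip corner is at bed-x a, height z
    M=R.from_euler('xyz',[np.pi,p,yaw]).as_matrix()
    s=np.sign(M[:2,0]@ex)
    c=.173*M[:,2]+s*.011*M[:,0]; q=bp(a); return np.array([q[0],q[1],z])-c
def tip(p,yaw):
    M=R.from_euler('xyz',[np.pi,p,yaw]).as_matrix(); s=np.sign(M[:2,0]@ex)
    return (np.array(robot.current_tool_pos())[:2]+(.173*M[:,2]+s*.011*M[:,0])[:2]-B)@ex
E
python3 - <<'E'
from h import *
yaw=robot.current_tcp_rot()[2]; ro=robot.current_tcp_rot(); print("rpy",ro)
same=np.cos(yaw-BY)>0; yaw=BY if same else BY+np.pi; p=-.2 if same else .2
P=endtip(p,yaw,-.085,.15); robot.move_ptp(list(P),[np.pi,p,yaw])
robot.movel(list(endtip(p,yaw,-.085,.020)),feed=.15); f0=bf(); print("f0",f0)
a=-.070; robot.movel(list(endtip(p,yaw,a,.020)),feed=.1); L=[]
while a<-.050:
    a+=.0008; robot.movel(list(endtip(p,yaw,a,.020)),feed=.05); f=bf()[0]-f0[0]; L.append((round(a*1e3,1),round(tip(p,yaw)*1e3,2),round(f,1)))
    if f<-8: break
print(L); X0=tip(p,yaw); print("X0",X0,robot.current_clock())
for z in (.042,.058):
    robot.movel(list(endtip(p,yaw,-.075,.020 if z<.05 else .042)),feed=.15)
    robot.movel(list(endtip(p,yaw,-.075,z)),feed=.15)
    robot.movel(list(endtip(p,yaw,X0-.004,z)),feed=.1); a=X0-.004
    f0=bf()
    while tip(p,yaw)<X0-.0002 and a<X0+.003:
        a+=.0006; robot.movel(list(endtip(p,yaw,a,z)),feed=.05)
    print("z",z,"tip",tip(p,yaw),"cmd",a,"f",bf()[0]-f0[0])
robot.movel(list(endtip(p,yaw,-.075,.058)),feed=.15)
robot.movel(list(endtip(p,yaw,-.11,.16)),feed=.25); print(robot.current_clock())
E
```

```text
rpy [ 3.14158501e+00 -7.25026156e-05  1.42679714e-01]
f0 [ 4.1 -0.9 -1.7]
[(-69.2, np.float64(-69.87), np.float64(-4.7)), (-68.4, np.float64(-68.48), np.float64(-3.3)), (-67.6, np.float64(-67.53), np.float64(-4.0)), (-66.8, np.float64(-66.71), np.float64(-4.8)), (-66.0, np.float64(-65.92), np.float64(-4.7)), (-65.2, np.float64(-65.13), np.float64(-4.3)), (-64.4, np.float64(-64.32), np.float64(-4.2)), (-63.6, np.float64(-63.53), np.float64(-4.7)), (-62.8, np.float64(-62.73), np.float64(-4.1)), (-62.0, np.float64(-61.91), np.float64(-4.2)), (-61.2, np.float64(-61.13), np.float64(-4.5)), (-60.4, np.float64(-60.32), np.float64(-4.1)), (-59.6, np.float64(-59.52), np.float64(-3.7)), (-58.8, np.float64(-59.09), np.float64(-4.9)), (-58.0, np.float64(-58.79), np.float64(-7.3)), (-57.2, np.float64(-58.5), np.float64(-9.8))]
X0 -0.05849826666988522 28.1
z 0.042 tip -0.05762976958032598 cmd -0.05769826666988519 f -1.7000000000000002
z 0.058 tip -0.05829814459143928 cmd -0.05829826666988519 f -0.7
34.3333
```

Run:
```python
from h import *
X,Y=bp(-.19); robot.movel([X,Y,.34],feed=.25)
robot.sleep(.2); p,d=imaging.camera("top"); s,_=imaging.camera("scene"); print(robot.current_clock())
cv2.imwrite("pics/t3f.png",p); cv2.imwrite("pics/s3f.png",s)
w=(280,205,330,290); x0,y0,x1,y1=w
g=p[y0:y1,x0:x1].min(2); m=grey(p,w,150)
n,l=cv2.connectedComponents((m>100).astype(np.uint8)); m[l!=l[250,307]]=0
r=rect("top",m,.067); print(r,"bed frame",(r[0]-B)@ex,(r[0]-B)@ey,r[3]-BY)
p2=cv2.imread("pics/t2_full.png"); m=grey(p2,w,150); n,l=cv2.connectedComponents((m>100).astype(np.uint8)); m[l!=l[250,307]]=0
r=rect("top",m,.067); print("before",r,"bed frame",(r[0]-B)@ex,(r[0]-B)@ey)
a=cv2.resize(s[205:265,305:380],None,fx=8,fy=8,interpolation=cv2.INTER_CUBIC)
cv2.imwrite("pics/c3.png",a)
```

```text
34.9333
(array([ 0.49713043, -0.02261154]), 121.5324935913086, 61.37702560424805, np.float64(0.14432442263855516)) bed frame 0.001152059736029045 -0.000914680448503332 0.0016244226385551674
before (array([ 0.49107339, -0.02326625]), 127.56695556640625, 61.38972854614258, np.float64(0.14575400751170964)) bed frame -0.004936521248552325 -0.0007013220752437248
```

View pics/c3.png

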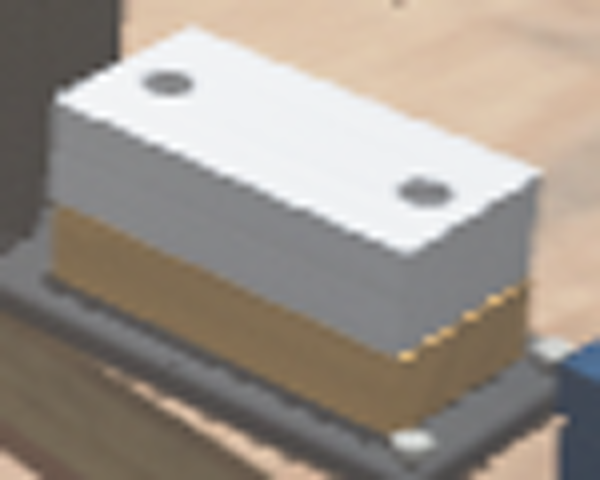

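The pile is square. A bright sliver of wood at the free end at (400–530, 290–355) shows the push went about 1.2 mm too far, because the position reading lagged. I'll grip both plates and slide them back, then swing the arm.

Run:
```python
from h import *
robot.gripper_to(.072)
X,Y=bp(0,-.0005); robot.move_ptp([X,Y,.30],[np.pi,0,BY]); robot.movel([X,Y,.213],feed=.2); robot.sleep(.1)
robot.gripper_to(.05); print("gap",robot.current_finger_gap(),bf())
X,Y=bp(-.0012,-.0005); robot.movel([X,Y,.213],feed=.02); robot.sleep(.2); t=robot.current_tool_pos(); print("shift",(t[:2]-B)@ex,bf())
robot.gripper_to(.072); robot.movel([X,Y,.45],feed=.3)
print(ik([*bp(.22,-.0005),.45],[np.pi,0,BY]),ik([*bp(.22,-.0005),.38],[np.pi,0,BY]),robot.current_clock())
robot.gripper_to(0)
X,Y=bp(-.19); robot.movel([X,Y,.36],feed=.3); robot.sleep(.1)
s,_=imaging.camera("scene"); p,_=imaging.camera("top"); print(robot.current_clock())
a=cv2.resize(s[205:265,305:380],None,fx=8,fy=8,interpolation=cv2.INTER_CUBIC); cv2.imwrite("pics/c4.png",a)
w=(280,205,330,290); m=grey(p,w,150); n,l=cv2.connectedComponents((m>100).astype(np.uint8)); m[l!=l[250,307]]=0
r=rect("top",m,.067); print(r,(r[0]-B)@ex,(r[0]-B)@ey)
```

```text
gap 0.05887439794283259 [-1.3  0.   7.6]
shift 0.00046653921184712044 [1.6 1.  7.2]
[0.01250139 0.609428   0.5423806  1.50374893 0.         3.01139404] [0.01250139 0.60960628 0.36326171 1.32445176 0.         3.01139404] 38.9417
40.6667
(array([ 0.49689304, -0.02263   ]), 121.53329467773438, 61.35342025756836, np.float64(0.14330782747144477)) 0.0009144507245641824 -0.000899194329123004
```

View pics/c4.png

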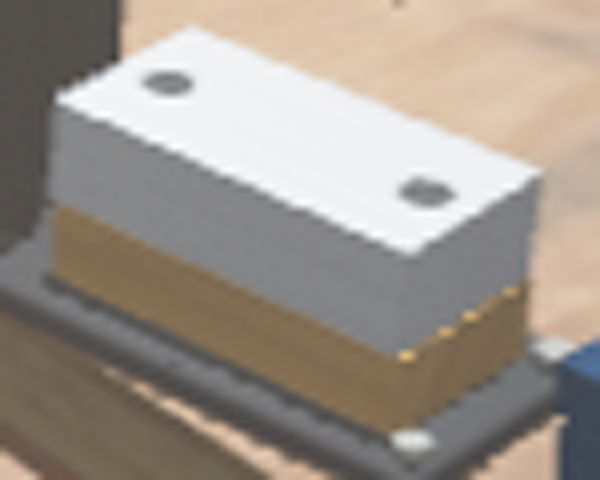

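The sliver is now thinner, under about 1 mm, so that's flush enough. Swinging the arm.

Run:
```python
from h import *
o=[np.pi,0,BY]
def go(a,zt,feed): # front face of closed fingers at bed-x a, tip at height zt
    X,Y=bp(a+.011,-.0005); robot.movel([X,Y,zt+.173],feed=feed)
X,Y=bp(.0,-.0005); robot.movel([X,Y,.45],feed=.4); 
go(.205,.275,.4); go(.205,.205,.3); robot.sleep(.1); f0=bf(); print("behind",robot.current_clock(),f0)
H=.095; zh=.089; r=.125; go(.110,.205,.15); print("upright",bf()-f0)
for t in np.radians([85,75,65,55,45,35,25,15,8,3]):
    go(H-r*np.cos(t)+.010*np.sin(t),zh+r*np.sin(t)+.010*np.cos(t),.15); f=bf()-f0; print(round(np.degrees(t)),f,end=' ')
    if np.abs(f).max()>20: print("STOP");break
else:
    z=zh+.0165
    while z>zh+.004:
        z-=.0015; go(H-r,z,.05); robot.sleep(.05); f=bf()-f0
        if f[2]>9: break
    print("\npress",z-zh,f,robot.current_tool_pos()[2]-.173-zh,robot.current_clock())
```

```text
behind 42.65 [-0.1  0.6  1.2]
upright [-0.2 -0.6 -0.9]
85 [ 1.1 -0.8 -1.1] 75 [ 0.2 -0.7 -0.7] 65 [ 0.  -1.6 -1.4] 55 [ 0.7 -0.3 -2. ] 45 [ 0.7 -0.6 -1.6] 35 [ 1.  -1.2 -1.3] 25 [-0.3  0.1 -0.7] 15 [ 1.1 -1.1 -1.4] 8 [ 0.5  0.1 -1.1] 3 [-0.5 -0.2 -1.2] 
press 0.007499999999999993 [-6.1 -0.6 20.1] 0.010075942634601348 48.05
```

Contact came at 10.1 mm above the pin height, which is exactly where the grip's top sits when the arm is level. I'll lift off and check.

Run:
```python
from h import *
t=robot.current_tool_pos(); robot.movel([t[0],t[1],.36],feed=.3)
X,Y=bp(-.19); robot.movel([X,Y,.38],feed=.3); robot.sleep(.1)
s,_=imaging.camera("scene"); p,_=imaging.camera("top"); print(robot.current_clock())
a=cv2.resize(p[185:290,265:345],None,fx=5,fy=5,interpolation=cv2.INTER_CUBIC); b=cv2.resize(s[160:265,300:380],None,fx=5,fy=5,interpolation=cv2.INTER_CUBIC)
cv2.imwrite("pics/c5.png",np.hstack([a,b]))
```

```text
49.425
```

View pics/c5.png

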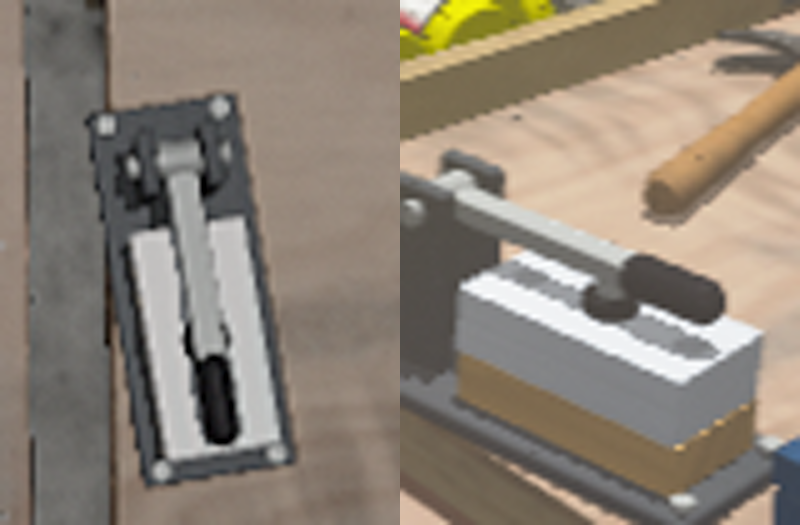

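The arm is level with its foot on the pile, the pile is still square, and the robot is clear.

```bash
python3 -c "
from bench import hand_in; print(hand_in())"
```

```text
the job is handed in; nothing more can be done
None
```

The job is handed in at about 49.4 s, under the 64 s limit. Both long plates are stacked on the bed, and the hold-down arm is swung over with its rubber foot resting on the pile. I did not touch the short plate or the red look-alike.

- **Sides:** I squared each plate by squeezing it with the gripper against the bed or the plate below. The last image measurement, taken before the arm swing, had the top plate's angle within 0.001 rad of the bed.
- **Ends:** I overshot slightly when pushing the plates to the bed's free end, and my slide-back only partly corrected it. The pile still sits about 0.5–1 mm towards the hinge, and a thin line of wood shows at the free end.
- **Arm:** The final press met firm resistance (20 N) with the fingertips 10.1 mm above the hinge pin, the height of the grip's top when the arm is level. The last picture shows the foot on the pile and the robot clear.
- **Disagreement:** The forces I read during the swing did not show a clear 2 N push. The only evidence that the arm is down is the contact height and the picture, and they agree.

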